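# Load the tablet mill and hold its pulse key down

## Task

Pick up the small white sample tray, tip its three salmon-coloured boluses (large veterinary tablets) into the open cup of the knife mill, and set the empty tray back down flat on the bench. Then swing the mill's lid fully shut and press the round green pulse key right down for at least two seconds, pushing with no more than 40 N; the program finishes while still holding the key down. Never press the key while the lid is open, and leave the other things on the bench where they are.

Things in the scene. Friction and masses are not known exactly. Their poses are not given: they have to be found in the camera images.
- mill: cream knife mill on a teal foot, fixed to the bench; origin on the bench under the cup's axis, x axis from the console towards the hinge, z up. Foot x -156..81, y -88..88 mm. Low console in front: x -155..-69, y -75..75 mm, top 80 mm above the bench. Tower: x -70..80, y -85..85 mm, top 125 mm. Steel cup on the axis, inner diameter 110 mm, rim 130 mm above the bench, inner floor 72 mm above it with a low four-armed knife in the middle
- cup_mouth (a point): centre of the cup's mouth in the plane of its rim; axes as the mill's
- lid: hinged lid: grey frame with a clear flush window, 152 mm long, 150 mm wide and 10 mm thick, with a black tab 50 mm wide and 8 mm thick at its free end that reaches 167 mm from the hinge axis. Origin on the hinge axis at mid width, halfway through the thickness, 138 mm above the bench; the lid extends along its own -x, its own y is the hinge axis, its own z is the outer face's normal (up when shut)
- lid_hinge (a point): middle of the hinge axis: 86 mm beyond the cup's axis along the mill's x, 138 mm above the bench; fixed to the mill, axes as the mill's
- lid_tab (a point): middle of the outer face of the black tab, 158 mm from the hinge axis
- lid_angle (a joint): lid opening in rad: 0 shut (level on the cup), 1.65 fully open; at the start 1.35 to 1.6, about upright on the side of the cup away from the console. A stiff hinge: damped and with friction: it stays where it is left, and 3 to 5 N at its free end moves it
- pulse_key: round green push key in a black collar on the console, 34 mm in diameter; origin at the centre of its top face, 100 mm above the bench when released, 120 mm from the cup's axis along the mill's -x; pressed straight down
- key_travel (a joint): how far the key is pressed in m: 0 released, 0.010 on its stop; counts as right down from 0.008. Spring return: 4 N begins to move it, 9 N brings it to the stop, where the collar stands 4 mm below the key's top
- tray: smooth white plastic sample tray with a flat floor 3 mm thick, side and back walls 18 mm high and 2.5 mm thick, open at its +x end, where it pours; floor area x -55..60, y -36..36 mm; a black upright grip block, 16 mm along x, 40 mm along y, stands behind the back wall. Origin on the underside; x towards the open end, z up. Whole tray x -92..60 mm; 0.12 to 0.25 kg. Boluses begin to slide when the floor leans 14 to 20 degrees
- tray_lip (a point): middle of the open end's edge, on the floor's upper face (tray x 60, z 3 mm)
- tray_grip (a point): inside the grip block, 37 mm above the tray's underside, at tray x -76 mm; the block runs from 3 to 52 mm above the underside, the back wall's outer face is 13 mm from the block
- bolus0: salmon oblong bolus 38 x 18 x 14 mm (long axis x), 12 g, lying on the tray; origin at the centre of its underside
- bolus1: a second bolus, the same
- bolus2: a third bolus, the same
- amber_bottle: bystander: amber bottle, 60 mm in diameter, 125 mm tall; origin under its centre
- vial_rack: bystander: blue block 76 x 76 x 30 mm with three capped glass vials, 57 mm tall over all; origin under its centre
- brush: bystander: cleaning brush lying on the bench, about 200 mm long
- spare_cup: bystander: open steel cup, 80 mm in diameter, 55 mm tall; origin under its centre
- white_jar: bystander: white jar with a blue cap, 60 mm in diameter, 65 mm tall; origin under its centre
- spatula: bystander: spatula lying on the bench, 180 mm long

How it is judged (in metres and radians):
On the way, in this order (a step that is already met when the one before it is completed fails the run):
1. the three boluses are in the cup, tipped from the leaning tray (horizontal distance between each of bolus0, bolus1, bolus2 and cup_mouth below 0.058 m and z of bolus0 in the frame of cup_mouth between -0.065 and -0.008 m and z of bolus1 in the frame of cup_mouth between -0.065 and -0.008 m and z of bolus2 in the frame of cup_mouth between -0.065 and -0.008 m and angle between tray's own z axis and vertical above 0.2 rad), for 0.05 s.
2. the tray lies flat on the bench and the lid is shut over the boluses (horizontal distance between each of bolus0, bolus1, bolus2 and cup_mouth below 0.058 m and z of bolus0 in the frame of cup_mouth between -0.065 and -0.008 m and z of bolus1 in the frame of cup_mouth between -0.065 and -0.008 m and z of bolus2 in the frame of cup_mouth between -0.065 and -0.008 m and value of joint lid_angle below 0.05 rad and height (world z) of tray between -0.005 and 0.008 m and angle between tray's own z axis and vertical below 0.1 rad and linear speed of tray below 0.02 m/s), for 0.2 s.
3. the key is held right down for two seconds (value of joint lid_angle below 0.05 rad and value of joint key_travel above 0.008 m and (contact force between pulse_key and the fingers above 3 N or contact force between pulse_key and the arm above 3 N)), for 2 s.
At the end, for the whole second after the job is handed in: The robot holds the pulse key at least 8 mm down (of 10) with at least 3 N through the last second, after holding it so for two seconds; the lid is shut (under 0.05 rad), all three boluses lie inside the cup below its rim, and the tray lies flat on the bench, at rest (all of step 3 and horizontal distance between each of bolus0, bolus1, bolus2 and cup_mouth below 0.058 m and z of bolus0 in the frame of cup_mouth between -0.065 and -0.008 m and z of bolus1 in the frame of cup_mouth between -0.065 and -0.008 m and z of bolus2 in the frame of cup_mouth between -0.065 and -0.008 m and height (world z) of tray between -0.005 and 0.008 m and angle between tray's own z axis and vertical below 0.1 rad and linear speed of tray below 0.02 m/s); the arm keeps its last pose, push and grip.
It fails at once if the key is pressed while the lid is open (value of joint key_travel above 0.005 m and value of joint lid_angle above 0.15 rad).
It fails at once if the key is pushed with more than 40 N (contact force between pulse_key and anything else above 40 N).
It fails at once if a bystander is pushed away or knocked over (moved by more than 30 mm) (distance of any of amber_bottle, vial_rack, brush, spare_cup, white_jar, spatula from where it was at the start of the episode above 0.03 m).
It also fails if it takes over 72 s, if anything falls off the work surface, if the arm or the gripper's body presses on something with over 40 N, if the wrist force passes 120 N, or if a joint passes its speed limit or range.

## Robot

A 6-joint arm with a two-finger parallel gripper is mounted at the origin on the work surface. World frame = base frame: x ahead of the robot, y to its left, z up, the work surface at z = 0. Lengths are in mm, angles in rad, forces in N, time in s.
With the tool pointing down it reaches from about 350 to 775 mm from the base axis. Payload 7.3 kg.
Tool frame: the origin (TCP) lies at the very end of the fingers, on their centre line; the grasp point (between the pads) lies 19 mm behind it; z points along the fingers, y is the line along which they close (so a half turn about z gives the same grasp; the last joint's range is limited). The gripper opens to 92 mm and grips with 3 to 60 N. Pads are 19 mm wide; open, the fingers measure 130 mm over their backs; the gripper's body (75 mm by 190 mm) begins 47 mm behind the grasp point.
Start: joints at [0.961, 0.342, 1.524, -0, 1.275, -0.146], TCP at [234.848, 469.565, 226.741] pointing down, gripper open.
Joint ranges: [-2.53, 2.53], [-0.77, 2.02], [0.04, 2.7], [-1, 4.14], [0.28, 2.66], [-3.11, 3.11]. Speed limits (rad/s): [2.57, 2.57, 3.14, 3.14, 3.14, 3.14].

## Interface

Orientations are given as [roll, pitch, yaw] about the fixed x, y, z axes, in that order (R = Rz(yaw) Ry(pitch) Rx(roll)).
In Python, from plant import bot gives the robot as it stands.
- The arm moves only by the tool apply_moves, never from a script. Its argument "motion" is text: rows parted by semicolons, each of 4 numbers parted by spaces: the shift along the tool's x, y, z in m, then the turn about the tool's z in degrees. A call has 1 to 8 rows; each row shifts and turns the commanded pose from where the row before left it, along the tool's axes as they then stand; what a row does not reach is not made up. A row lasts 1/8 s, in which the tool goes at most 62.5 mm and 10.7 degrees, less where a joint would pass 70% of its speed; a pose out of reach is approached as far as the arm can. A call with a gripper value outside its range is refused whole. "fingers" is the opening, from -1 (shut) to 1 (fully open), set as the call begins (left out, the last holds). The fingers move at their own pace and stop on an object; the grip force is fixed at half the most. Time passes only in rows, so rows that do not move let the fingers close. It gives the time, the measured TCP pose, the force, the opening and the grip force at its end, in the units of the state.
- bot.get_obs(): the state, without advancing time (a new reading comes with each control period).
- bot.capture(name): name is "scene" or "top"; returns a dict with "img" (480x640x3 uint8, blue, green, red), "range_z" (480x640 float32, mm along the optical axis (not along the pixel's ray), 0 where there is no reading), "fx", "fy", "cx", "cy" (pixels), "world_from_camera" (4x4, takes a point from camera to world coordinates). Camera axes: x right, y down, z forward; pixel columns grow to the right and rows downward; lengths in mm; the calibration is good to about 2 mm. A picture is of the moment at which its call begins.
- bot.close_job(): hands the job in; it is judged then, once.
Trained networks look in a picture, given as the dict that the camera call returned (one of the last four; its "shot" number tells which), for a name from the list of things; names that differ only in an ending like _2 or _b are one class to them, and where a whole thing is asked for, a point or a joint stands for the part that bears it (a point fixed in the world has none). Each returns a list of dicts, best first, with "p" (0 to 1); they miss things now and then, are a little off and sometimes report something else, mostly with a low value. They report only what shows in the picture. A call takes as long as a camera call.
- bot.cut_out(picture, thing): "pixels" (480x640 bool, what is visible of it) and "point" ([column, row] in pixels, amid what is visible of it).
The state is a dict: "time": time; "joint_positions": joint angles; "dq": joint speeds; "tau": joint torques, N m; "tool_pos": TCP position; "tcp_rot": TCP orientation; "contact_force": force on the tool from outside, world axes, zero at the start; "moment": the same for the moment, N m; "grip_width": finger opening in mm; "finger_force": force on a finger pad.
Only numpy, scipy, OpenCV 4.12 (cv2) and the standard library are available. Lean on these libraries where they do the work, as an engineer would, in place of code of your own. Each camera call takes 0.05 s, during which the arm holds its last target. There are 200 camera calls.

## Working session

There is one attempt and no reset: what is moved stays moved. The work goes in short steps, Python scripts to look and compute and a tool call to move; the robot and the scene stay as the last step left them, time stands still between calls to the robot, and variables do not carry over. Pictures are saved under pics/ and viewed, at most 10 in all, crops included, and the job is handed in when it is done.

Besides the shell and the picture viewer there is one more tool, called as name(argument=value, ...) on one line, values as JSON. apply_moves: Moves the arm, as the interface text tells. Its arguments: {"type":"object","properties":{"motion":{"type":"string"},"fingers":{"type":"number"}},"required":["motion"]}

```bash
mkdir -p pics; ls; cat > h.py <<'E'
import numpy as np, cv2
from plant import bot
def world(c,m=None):
    z=c["range_z"]; v,u=np.nonzero((z>0)&(m if m is not None else True))
    Z=z[v,u]; P=np.c_[(u-c["cx"])/c["fx"]*Z,(v-c["cy"])/c["fy"]*Z,Z,np.ones(len(Z))]
    return (P@np.array(c["world_from_camera"]).T)[:,:3]
E
python3 - <<'E'
from h import *
print(bot.get_obs())
cs={n:bot.capture(n) for n in("scene","top")}
for n,c in cs.items():
    cv2.imwrite(f"pics/{n}0.png",c["img"]); print(n,np.round(c["world_from_camera"],2).tolist())
    np.savez(f"{n}0.npz",**{k:c[k] for k in("img","range_z","fx","fy","cx","cy","world_from_camera")})
    for t in ["mill","lid","pulse_key","tray","tray_grip","lid_tab","bolus0","amber_bottle","vial_rack","brush","spare_cup","white_jar","spatula"]:
        for r in bot.cut_out(c,t)[:3]:
            if r["p"]<.3: continue
            P=world(c,r["pixels"])
            print(t,round(r["p"],2),np.round(r["point"]),r["pixels"].sum(),np.round(np.median(P,0)) if len(P) else None, np.round(np.percentile(P,[2,98],axis=0)).tolist() if len(P) else '')
E
```

```text
pics
{'time': 0.0, 'joint_positions': array([ 9.60997154e-01,  3.42735663e-01,  1.52501349e+00,  3.40794256e-05,
        1.27542788e+00, -1.45966138e-01]), 'dq': array([ 0.00212344,  0.00027732, -0.00096019,  0.00091928, -0.00011598,
       -0.00107729]), 'tau': array([ 1.35168789e-04, -4.31250679e+01, -2.44216722e+01,  7.17248255e-02,
        5.59438672e-02, -1.07883723e-04]), 'tool_pos': array([234.58962811, 469.21066224, 226.03949503]), 'tcp_rot': array([-3.14002987e+00, -2.62686179e-04,  2.67774947e+00]), 'contact_force': array([-1.03357404,  0.50521049,  0.09559698]), 'moment': array([-0.00990914,  0.02877957,  0.00829599]), 'finger_force': 0.0, 'grip_width': 92.00452544913908}
scene [[0.48, 0.57, -0.67, 1596.12], [0.88, -0.32, 0.36, -589.49], [-0.01, -0.76, -0.65, 1181.46], [0.0, 0.0, 0.0, 1.0]]
mill 0.82 [269. 269.] 6874 [ 621. -212.  118.] [[421.0, -302.0, 11.0], [656.0, -99.0, 292.0]]
mill 0.55 [359. 214.] 52 [417. 198.  17.] [[405.0, 181.0, 8.0], [429.0, 214.0, 22.0]]
lid 0.89 [281. 244.] 2529 [ 635. -173.  224.] [[609.0, -240.0, 137.0], [657.0, -98.0, 302.0]]
pulse_key 0.4
[... 2499 characters left out ...]
.0, 177.0, 10.0], [446.0, 208.0, 22.0]]
bolus0 0.36 [405. 181.] 1049 [ 624. -167.  256.] [[603.0, -243.0, -1.0], [683.0, -97.0, 307.0]]
amber_bottle 0.89 [261. 150.] 667 [732. 142.  87.] [[714.0, 117.0, 15.0], [764.0, 172.0, 129.0]]
vial_rack 0.7 [201. 211.] 1098 [595. 285.  30.] [[555.0, 245.0, 5.0], [634.0, 327.0, 60.0]]
brush 0.57 [508. 241.] 1103 [ 534. -446.   19.] [[424.0, -478.0, 8.0], [606.0, -412.0, 25.0]]
spare_cup 0.7 [496. 330.] 1018 [ 323. -413.   16.] [[288.0, -440.0, -0.0], [360.0, -367.0, 59.0]]
white_jar 0.9 [129. 273.] 580 [438. 446.  63.] [[413.0, 426.0, 20.0], [463.0, 478.0, 71.0]]
spatula 0.57 [130. 216.] 1310 [592. 461.   4.] [[478.0, 429.0, -3.0], [648.0, 492.0, 22.0]]
```

```bash
python3 - <<'E'
from h import *
c=dict(np.load("top0.npz")); 
a=cv2.resize(c["img"][230:320,180:300],None,fx=5,fy=5,interpolation=cv2.INTER_CUBIC)
cv2.imwrite("pics/tray0.png",a)
E
```

```text
(no output)
```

View pics/top0.png

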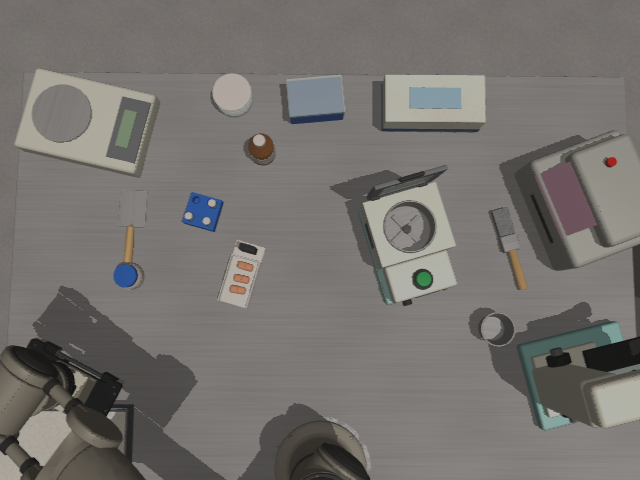

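View pics/tray0.png

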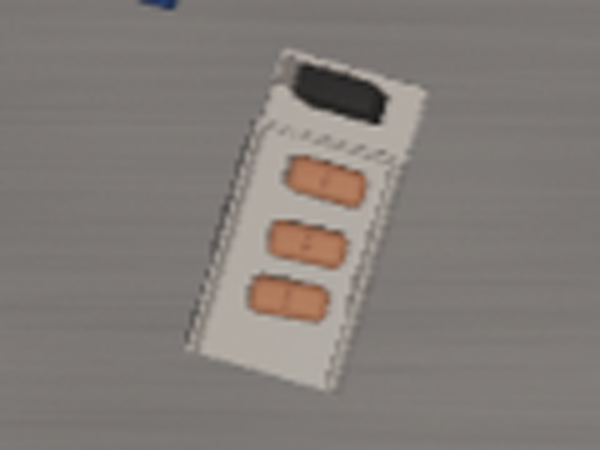

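apply_moves(motion="0 -0.04 0 0;0 -0.04 0 0;0 -0.04 0 0;0 -0.04 0 0;0 -0.04 0 0;0 -0.04 0 0")

```text
time: 2.15
tool_pos: [126.8, 253.8, 226.7]
tcp_rot: [3.141, 0.0, 2.678]
contact_force: [0.2, -0.7, 0.0]
grip_width: 91.8
finger_force: 0.0
```

```bash
python3 - <<'E'
from h import *
o=bot.get_obs(); print({k:np.round(o[k],3) for k in("time","joint_positions","tool_pos","tcp_rot","contact_force","dq")})
# mill: tower top and tray fits
for n in("top","scene"):
    c=dict(np.load(n+"0.npz")); P=world(c); col=c["img"][c["range_z"]>0]
    s=(P[:,0]>380)&(P[:,0]<680)&(P[:,1]>-320)&(P[:,1]<-60)
    for lo,hi,nm in((121,127,"tower"),(76,84,"console")):
        q=P[s&(P[:,2]>lo)&(P[:,2]<hi)].astype(np.float32); print(n,nm,len(q),cv2.minAreaRect(q[:,:2]))
    s=(P[:,0]>360)&(P[:,0]<540)&(P[:,1]>130)&(P[:,1]<260)
    hsv=cv2.cvtColor(col[None],cv2.COLOR_BGR2HSV)[0].astype(int)
    q=P[s&(P[:,2]>40)].astype(np.float32); print(n,"grip",len(q),cv2.minAreaRect(q[:,:2]),q.mean(0),q[:,2].max())
    b=s&(hsv[:,1]>80)&(hsv[:,0]<20); print("bol",b.sum(),np.round(P[b].min(0)),np.round(P[b].max(0)))
    w=s&(col.min(1)>150); q=P[w&(P[:,2]>-5)&(P[:,2]<25)].astype(np.float32); print("white",len(q),cv2.minAreaRect(q[:,:2]))
    g=(hsv[:,0]>45)&(hsv[:,0]<75)&(hsv[:,1]>120)&(P[:,2]>90)&(P[:,2]<110)&(P[:,1]<0); print("key",g.sum(),np.round(P[g].mean(0),1))
E
```

```text
{'time': np.float64(2.15), 'joint_positions': array([ 0.835, -0.127,  2.067, -0.   ,  1.202, -0.272]), 'tool_pos': array([126.821, 253.834, 226.739]), 'tcp_rot': array([3.141, 0.   , 2.678]), 'contact_force': array([ 0.157, -0.745,  0.048]), 'dq': array([-0.276, -0.69 ,  0.595, -0.   ,  0.086, -0.272])}Traceback (most recent call last):
  File "<stdin>", line 8, in <module>
cv2.error: OpenCV(4.12.0) /io/opencv/modules/imgproc/src/convhull.cpp:143: error: (-215:Assertion failed) total >= 0 && (depth == CV_32F || depth == CV_32S) in function 'convexHull'
```

apply_moves(motion="0.046 -0.011 -0.04 0;0.046 -0.011 -0.04 0;0.046 -0.011 -0.04 0;0.046 -0.011 -0.04 0;0.014 -0.05 -0.03 0;0.014 -0.05 -0.03 0;0.014 -0.05 -0.03 0;0.014 -0.05 -0.03 0")

```text
time: 3.15
tool_pos: [-196.8, 142.4, 507.9]
tcp_rot: [3.141, -0.001, 2.677]
contact_force: [-1.3, 0.3, 0.0]
grip_width: 91.6
finger_force: 0.0
```

```bash
python3 - <<'E'
from h import *
o=bot.get_obs(); print({k:np.round(o[k],3) for k in("time","joint_positions","tool_pos","tcp_rot","contact_force","dq")})
for n in("top","scene"):
    c=dict(np.load(n+"0.npz")); P=world(c).astype(np.float32); col=c["img"][c["range_z"]>0]
    R=lambda nm,q: print(n,nm,len(q),cv2.minAreaRect(q[:,:2].copy()) if len(q) else '')
    s=(P[:,0]>380)&(P[:,0]<680)&(P[:,1]>-320)&(P[:,1]<-60)
    for lo,hi,nm in((121,127,"tower"),(76,84,"console")): R(nm,P[s&(P[:,2]>lo)&(P[:,2]<hi)])
    s=(P[:,0]>360)&(P[:,0]<540)&(P[:,1]>130)&(P[:,1]<260)
    hsv=cv2.cvtColor(col[None],cv2.COLOR_BGR2HSV)[0].astype(int)
    q=P[s&(P[:,2]>40)];R("grip",q);print(q.mean(0),q[:,2].max())
    b=s&(hsv[:,1]>80)&(hsv[:,0]<20); R("bol",P[b])
    w=s&(col.min(1)>150); R("white",P[w&(P[:,2]<25)])
    g=(hsv[:,0]>45)&(hsv[:,0]<75)&(hsv[:,1]>120)&(P[:,2]>90)&(P[:,2]<110)&(P[:,1]<0); print("key",g.sum(),np.round(P[g].mean(0),1))
E
```

```text
{'time': np.float64(3.15), 'joint_positions': array([ 2.195, -0.269,  1.412, -0.   ,  1.997,  1.089]), 'tool_pos': array([-196.819,  142.403,  507.883]), 'tcp_rot': array([ 3.141e+00, -1.000e-03,  2.677e+00]), 'contact_force': array([-1.317,  0.262,  0.047]), 'dq': array([ 1.718,  0.143, -0.734,  0.002,  0.595,  1.702])}
top tower 1991 ((555.9105224609375, -190.1688995361328), (152.46951293945312, 171.33375549316406), 16.41326332092285)
top console 2203 ((512.024658203125, -200.25372314453125), (231.48770141601562, 166.69056701660156), 16.6716251373291)
top grip 121 ((506.6561584472656, 176.4567413330078), (39.69071960449219, 16.109241485595703), 74.901611328125)
[506.16626 176.1539   51.23056] 58.362514
top bol 324 ((438.3773193359375, 192.23716735839844), (36.66019821166992, 77.188720703125), 73.68150329589844)
top white 1015 ((449.50482177734375, 192.73529052734375), (71.4322509765625, 151.3219451904297), 74.14508819580078)
key 165 [ 435.3 -226.5  100.9]
scene tower 458 ((563.8104858398438, -192.70289611816406), (169.12448120117188, 167.18434143066406), 17.842111587524414)
scene console 573 ((517.8300170898438, -205.4376220703125), (239.3538055419922, 170.23922729492188), 17.26395606994629)
scene grip 81 ((511.35546875, 174.96624755859375), (39.776912689208984, 22.419809341430664), 73.11567687988281)
[511.46667 173.31813  49.59927] 60.506657
scene bol 142 ((455.4108581542969, 185.00445556640625), (36.06574249267578, 111.31121063232422), 70.80575561523438)
scene white 226 ((446.5122375488281, 195.31663513183594), (79.83203887939453, 163.01466369628906), 69.6929931640625)
key 88 [ 442.1 -229.1   99.3]
```

apply_moves(motion="0 -0.055 -0.02 0;0 -0.006 -0.05 0;0 0 -0.05 0;0 0 -0.03 0;0 0 -0.02 0;0 0 -0.02 0;0 0 -0.02 0")

```text
time: 4.03
tool_pos: [-223.3, 89.2, 717.5]
tcp_rot: [3.141, -0.001, 2.678]
contact_force: [-0.6, -0.1, -0.6]
grip_width: 91.9
finger_force: 0.0
```

```bash
cat >> h.py <<'E'
def st():
    o=bot.get_obs(); print({k:np.round(o[k],3).tolist() for k in("time","joint_positions","tool_pos","tcp_rot","contact_force","grip_width","finger_force")})
    return o
E
python3 -c "from h import *;st()"
```

```text
{'time': 4.025, 'joint_positions': [2.438, -0.002, 0.522, -0.0, 2.621, 1.331], 'tool_pos': [-223.33, 89.188, 717.472], 'tcp_rot': [3.141, -0.001, 2.678], 'contact_force': [-0.617, -0.091, -0.606], 'grip_width': 91.885, 'finger_force': 0.0}
```

apply_moves(motion="0 0 -0.02 0;0 0 -0.02 0;0 0 -0.02 0;0 0 -0.02 0")

```text
time: 4.53
tool_pos: [-221.8, 88.5, 733.6]
tcp_rot: [3.133, -0.037, 2.678]
contact_force: [0.0, 1.0, -0.8]
grip_width: 91.7
finger_force: 0.0
```

```bash
python3 -c "from h import *;st()"
```

```text
{'time': 4.525, 'joint_positions': [2.436, 0.016, 0.43, 0.001, 2.657, 1.33], 'tool_pos': [-221.82, 88.452, 733.554], 'tcp_rot': [3.133, -0.037, 2.678], 'contact_force': [0.005, 0.97, -0.816], 'grip_width': 91.738, 'finger_force': 0.0}
```

apply_moves(motion="0 0 -0.06 0;0 0 -0.06 0;0 0 -0.06 0;0 0 -0.06 0")

```text
time: 5.03
tool_pos: [-207.9, 76.5, 761.5]
tcp_rot: [3.101, -0.162, 2.681]
contact_force: [-0.2, 0.5, 0.4]
grip_width: 91.9
finger_force: 0.0
```

```bash
python3 -c "from h import *;st()"
```

```text
{'time': 5.025, 'joint_positions': [2.437, -0.015, 0.333, 0.0, 2.657, 1.33], 'tool_pos': [-207.865, 76.512, 761.523], 'tcp_rot': [3.101, -0.162, 2.681], 'contact_force': [-0.198, 0.532, 0.44], 'grip_width': 91.867, 'finger_force': 0.0}
```

apply_moves(motion="0 0 -0.06 0;0 0 -0.06 0;0 0 -0.06 0;0 0 -0.06 0")

```text
time: 5.52
tool_pos: [-182.3, 46.9, 786.5]
tcp_rot: [3.067, -0.28, 2.687]
contact_force: [0.2, -0.3, -0.4]
grip_width: 91.5
finger_force: 0.0
```

```bash
python3 - <<'E'
from h import *
from scipy.spatial.transform import Rotation as Ro
o=st(); R=Ro.from_euler("xyz",o["tcp_rot"]).as_matrix(); print(R.round(3)); d=R[:,2]; print("tilt",np.degrees(np.arccos(-d[2])),"az d",np.degrees(np.arctan2(d[1],d[0])))
E
```

```text
{'time': 5.525, 'joint_positions': [2.525, -0.067, 0.262, -0.063, 2.657, 1.359], 'tool_pos': [-182.333, 46.924, 786.536], 'tcp_rot': [3.067, -0.28, 2.687], 'contact_force': [0.201, -0.26, -0.369], 'grip_width': 91.55, 'finger_force': 0.0}
[[-0.864  0.456 -0.215]
 [ 0.422  0.887  0.188]
 [ 0.277  0.072 -0.958]]
tilt 16.61316568115384 az d 138.8289771732332
```

```bash
cat >> h.py <<'E'
from scipy.spatial.transform import Rotation as Ro
def toolR(rot): return Ro.from_euler("xyz",rot).as_matrix()
def plan(wps,turns=None):
    """print tool-axis rows to visit world TCP waypoints [(x,y,z,rows,totalturn)]"""
    o=bot.get_obs(); R=toolR(o["tcp_rot"]); p=np.array(o["tool_pos"])
    out=[]
    for x,y,z,n,t in wps:
        d=(np.array([x,y,z])-p)/n
        for i in range(n):
            out.append(np.r_[R.T@d/1000,t/n]); R=R@Ro.from_euler("z",t/n,degrees=True).as_matrix()
        p=np.array([x,y,z])
    print(";".join(" ".join(f"{v:.4f}".rstrip("0").rstrip(".") if i<3 else f"{v:.1f}" for i,v in enumerate(r)) for r in out))
    print("tool y az",np.degrees(np.arctan2(R[1,1],R[0,1])),R[2,1],"max",max(np.linalg.norm(r[:3]) for r in out)); return R
E
python3 - <<'E'
from h import *
plan([(-100,300,650,5,0),(200,400,450,7,0)])
R=plan([(-100,300,650,5,0),(200,400,450,7,0),(502,180,160,8,-12)])
# pour sim
yt=R[:,1]; T=Ro.from_euler("z",164.4,degrees=True).as_matrix()
if yt@T[:,1]<0: T0=T; yt=-yt
ax=np.cross(T[:,1],yt); A=Ro.from_rotvec(ax/np.linalg.norm(ax)*np.arcsin(np.linalg.norm(ax))).as_matrix()@T
u=-R[:,2]
for th in range(-210,220,15):
    B=Ro.from_rotvec(R[:,2]*np.radians(th)).as_matrix()@A
    print(th,"tilt %.1f lipdown %.1f lat(+y down) %.1f lipaz %.0f"%(np.degrees(np.arccos(B[2,2])),*np.degrees(np.arcsin([-B[2,0],-B[2,1]])),np.degrees(np.arctan2(B[1,0],B[0,0]))))
E
```

```text
-0.0004 0.0504 0.0321 0.0;-0.0004 0.0504 0.0321 0.0;-0.0004 0.0504 0.0321 0.0;-0.0004 0.0504 0.0321 0.0;-0.0004 0.0504 0.0321 0.0;-0.0389 0.0302 0.0208 0.0;-0.0389 0.0302 0.0208 0.0;-0.0389 0.0302 0.0208 0.0;-0.0389 0.0302 0.0208 0.0;-0.0389 0.0302 0.0208 0.0;-0.0389 0.0302 0.0208 0.0;-0.0389 0.0302 0.0208 0.0
tool y az 62.79127406185026 0.07180423947821452 max 0.0598225139788986
-0.0004 0.0504 0.0321 0.0;-0.0004 0.0504 0.0321 0.0;-0.0004 0.0504 0.0321 0.0;-0.0004 0.0504 0.0321 0.0;-0.0004 0.0504 0.0321 0.0;-0.0389 0.0302 0.0208 0.0;-0.0389 0.0302 0.0208 0.0;-0.0389 0.0302 0.0208 0.0;-0.0389 0.0302 0.0208 0.0;-0.0389 0.0302 0.0208 0.0;-0.0389 0.0302 0.0208 0.0;-0.0389 0.0302 0.0208 0.0;-0.0542 -0.0098 0.0214 -1.5;-0.0539 -0.0112 0.0214 -1.5;-0.0536 -0.0126 0.0214 -1.5;-0.0533 -0.014 0.0214 -1.5;-0.0529 -0.0154 0.0214 -1.5;-0.0525 -0.0168 0.0214 -1.5;-0.052 -0.0181 0.0214 -1.5;-0.0515 -0.0195 0.0214 -1.5
tool y az 74.41006722555659 0.1277736899158857 max 0.0598225139788986
-210 tilt 27.7 lipdown 23.5 lat(+y down) -13.8 lipaz 20
-195 tilt 29.5 lipdown 27.0 lat(+y down) -10.9 lipaz 5
-1
[... 766 characters left out ...]
0 tilt 1.9 lipdown -1.6 lat(+y down) -1.0 lipaz 135
45 tilt 5.3 lipdown -0.9 lat(+y down) -5.2 lipaz 121
60 tilt 9.1 lipdown 1.0 lat(+y down) -9.1 lipaz 107
75 tilt 12.9 lipdown 3.7 lat(+y down) -12.4 lipaz 92
90 tilt 16.5 lipdown 7.1 lat(+y down) -14.8 lipaz 78
105 tilt 19.8 lipdown 11.1 lat(+y down) -16.3 lipaz 64
120 tilt 22.9 lipdown 15.3 lat(+y down) -16.6 lipaz 50
135 tilt 25.5 lipdown 19.5 lat(+y down) -15.7 lipaz 35
150 tilt 27.7 lipdown 23.5 lat(+y down) -13.8 lipaz 20
165 tilt 29.5 lipdown 27.0 lat(+y down) -10.9 lipaz 5
180 tilt 30.7 lipdown 29.6 lat(+y down) -7.3 lipaz -11
195 tilt 31.4 lipdown 31.2 lat(+y down) -3.3 lipaz -28
210 tilt 31.5 lipdown 31.5 lat(+y down) 1.0 lipaz -45
```

apply_moves(motion="0 0.05 0.032 0;0 0.05 0.032 0;0 0.05 0.032 0;0 0.05 0.032 0;0 0.05 0.032 0;-0.039 0.03 0.021 0;-0.039 0.03 0.021 0;-0.039 0.03 0.021 0")

```text
time: 6.52
tool_pos: [0.7, 271.1, 611.8]
tcp_rot: [3.055, -0.257, 2.696]
contact_force: [-0.6, 1.0, -0.4]
grip_width: 91.7
finger_force: 0.0
```

apply_moves(motion="-0.039 0.03 0.021 0;-0.039 0.03 0.021 0;-0.039 0.03 0.021 0;-0.039 0.03 0.021 0;-0.054 -0.01 0.021 -1.5;-0.054 -0.011 0.021 -1.5;-0.054 -0.013 0.021 -1.5;-0.053 -0.014 0.021 -1.5")

```text
time: 7.52
tool_pos: [329.5, 217.9, 361.3]
tcp_rot: [3.029, -0.246, 2.806]
contact_force: [0.1, 1.4, 0.4]
grip_width: 91.6
finger_force: 0.0
```

```bash
python3 - <<'E'
from h import *
st(); plan([(502,180,140,6,-6)]);R=plan([(502,180,140,6,-6),(502.4,179.9,21,3,0)])
E
```

```text
{'time': 7.525, 'joint_positions': [0.204, 0.073, 1.533, 0.224, 1.687, -1.007], 'tool_pos': [329.494, 217.944, 361.33], 'tcp_rot': [3.029, -0.246, 2.806], 'contact_force': [0.072, 1.361, 0.391], 'grip_width': 91.608, 'finger_force': 0.0}
-0.0373 0.0003 0.0289 -1.0;-0.0373 -0.0004 0.0289 -1.0;-0.0373 -0.001 0.0289 -1.0;-0.0373 -0.0017 0.0289 -1.0;-0.0373 -0.0023 0.0289 -1.0;-0.0372 -0.003 0.0289 -1.0
tool y az 75.04298496286769 0.13353983458853635 max 0.047194929038166765
-0.0373 0.0003 0.0289 -1.0;-0.0373 -0.0004 0.0289 -1.0;-0.0373 -0.001 0.0289 -1.0;-0.0373 -0.0017 0.0289 -1.0;-0.0373 -0.0023 0.0289 -1.0;-0.0372 -0.003 0.0289 -1.0;-0.0093 -0.0053 0.0382 0.0;-0.0093 -0.0053 0.0382 0.0;-0.0093 -0.0053 0.0382 0.0
tool y az 75.04298496286769 0.13353983458853635 max 0.047194929038166765
```

apply_moves(motion="-0.037 0 0.029 -1;-0.037 0 0.029 -1;-0.037 -0.001 0.029 -1;-0.037 -0.002 0.029 -1;-0.037 -0.002 0.029 -1;-0.037 -0.003 0.029 -1;0 0 0 0;0 0 0 0")

```text
time: 8.52
tool_pos: [498.7, 181.9, 141.1]
tcp_rot: [3.004, -0.234, 2.912]
contact_force: [-0.1, -0.8, 0.7]
grip_width: 92.3
finger_force: 0.0
```

```bash
python3 - <<'E'
from h import *
st(); plan([(502.4,179.9,22,3,0)])
c=bot.capture("top"); cv2.imwrite("pics/pre.png",cv2.resize(c["img"][200:320,170:330],None,fx=4,fy=4,interpolation=cv2.INTER_CUBIC))
E
```

```text
{'time': 8.525, 'joint_positions': [0.082, 0.52, 1.525, 0.211, 1.284, -1.321], 'tool_pos': [498.719, 181.949, 141.058], 'tcp_rot': [3.004, -0.234, 2.912], 'contact_force': [-0.12, -0.758, 0.725], 'grip_width': 92.269, 'finger_force': 0.0}
-0.0105 -0.0056 0.0379 0.0;-0.0105 -0.0056 0.0379 0.0;-0.0105 -0.0056 0.0379 0.0
tool y az 74.98089450601691 0.13338750994014764 max 0.039710866064710235
```

View pics/pre.png

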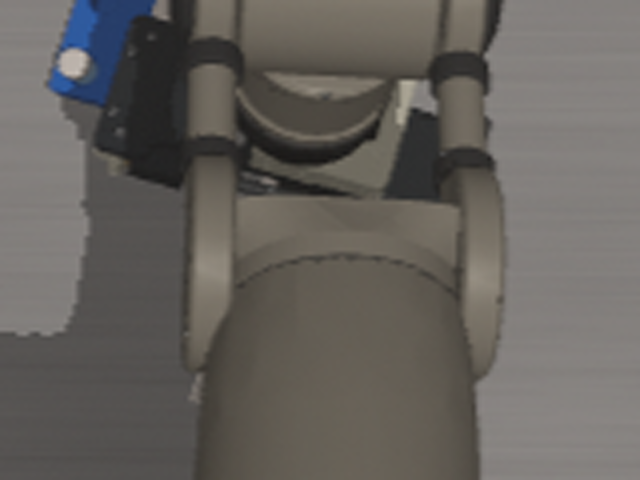

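apply_moves(motion="-0.0105 -0.0055 0.038 0;-0.0105 -0.0055 0.038 0;-0.005 -0.003 0.019 0;-0.005 -0.0025 0.018 0;0 0 0 0")

```text
time: 9.2
tool_pos: [501.9, 180.1, 22.1]
tcp_rot: [3.004, -0.235, 2.911]
contact_force: [-0.3, -1.3, 0.3]
grip_width: 91.8
finger_force: 0.0
```

```bash
python3 - <<'E'
from h import *
st(); c=bot.capture("scene"); cv2.imwrite("pics/grasp0.png",cv2.resize(c["img"][130:310,270:510],None,fx=3,fy=3,interpolation=cv2.INTER_CUBIC))
E
```

```text
{'time': 9.2, 'joint_positions': [0.078, 0.682, 1.618, 0.235, 1.037, -1.386], 'tool_pos': [501.901, 180.092, 22.083], 'tcp_rot': [3.004, -0.235, 2.911], 'contact_force': [-0.319, -1.274, 0.278], 'grip_width': 91.81, 'finger_force': 0.0}
```

View pics/grasp0.png

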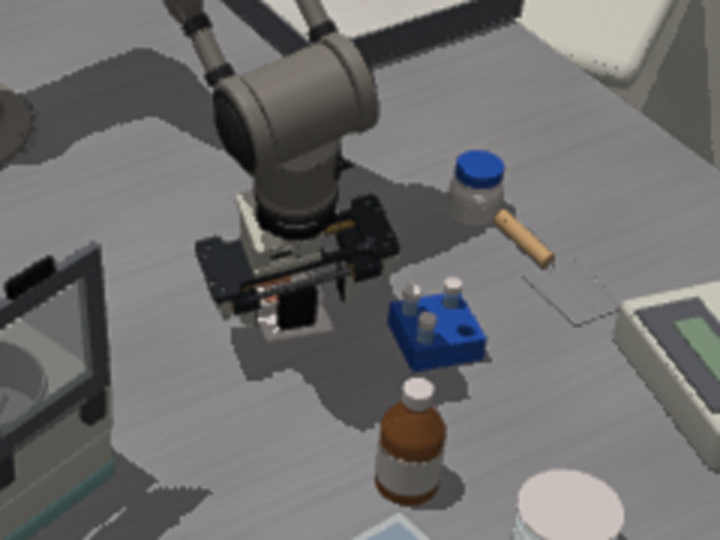

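apply_moves(motion="0 0 0 0;0 0 0 0;0 0 0 0;0 0 0 0;0 0 0 0;0 0 0 0", fingers=-1)

```text
time: 10.0
tool_pos: [502.3, 179.7, 22.3]
tcp_rot: [3.004, -0.234, 2.911]
contact_force: [-0.3, -1.4, 2.0]
grip_width: 42.4
finger_force: 29.2
```

```bash
python3 - <<'E'
from h import *
o=st(); p=o["tool_pos"]; plan([(p[0],p[1],p[2]+60,4,26)])
E
```

```text
{'time': 10.0, 'joint_positions': [0.078, 0.681, 1.617, 0.235, 1.037, -1.386], 'tool_pos': [502.344, 179.695, 22.317], 'tcp_rot': [3.004, -0.234, 2.911], 'contact_force': [-0.348, -1.441, 1.993], 'grip_width': 42.388, 'finger_force': 29.188}
0.0035 0.002 -0.0145 6.5;0.0037 0.0016 -0.0145 6.5;0.0038 0.0012 -0.0145 6.5;0.004 0.0007 -0.0145 6.5
tool y az 49.732882853196884 0.01787619418909475 max 0.015000000000000001
```

apply_moves(motion="0.0025 0.0015 -0.01 0;0.0025 0.0015 -0.01 0;0.0025 0.0015 -0.01 0;0 0 0 0;0.0025 0.0014 -0.01 6.5;0.0025 0.001 -0.01 6.5;0.0025 0.001 -0.01 6.5;0.0025 0.0005 -0.01 6.5")

```text
time: 11.0
tool_pos: [502.3, 180.1, 94.8]
tcp_rot: [3.124, -0.271, 2.44]
contact_force: [-0.7, -0.6, -2.3]
grip_width: 39.7
finger_force: 30.0
```

```bash
python3 - <<'E'
from h import *
st(); c=bot.capture("scene"); cv2.imwrite("pics/lift.png",cv2.resize(c["img"][130:310,270:510],None,fx=3,fy=3,interpolation=cv2.INTER_CUBIC))
E
```

```text
{'time': 11.0, 'joint_positions': [0.078, 0.581, 1.563, 0.218, 1.189, -0.889], 'tool_pos': [502.289, 180.107, 94.811], 'tcp_rot': [3.124, -0.271, 2.44], 'contact_force': [-0.68, -0.613, -2.281], 'grip_width': 39.676, 'finger_force': 29.962}
```

View pics/lift.png

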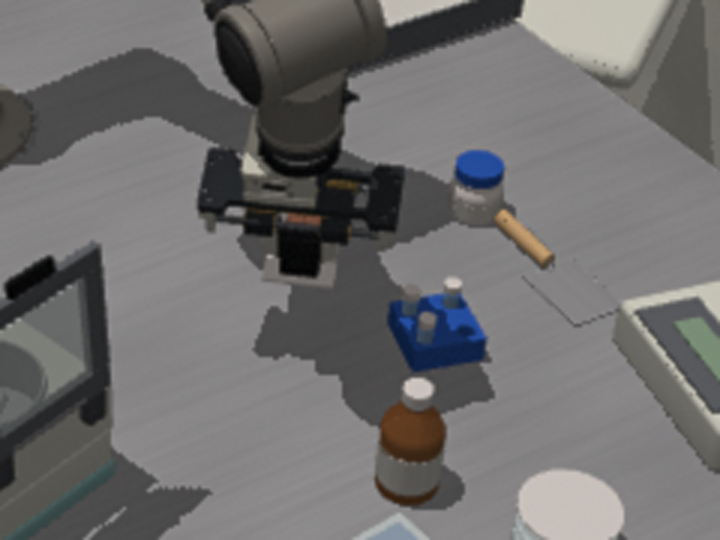

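```bash
cat >> h.py <<'E'
def tray_in_tool():
    Rg=toolR([3.004,-.234,2.911]); T=Ro.from_euler("z",164.4,degrees=True).as_matrix()
    y=Rg[:,1]; ax=np.cross(T[:,1],y); n=np.linalg.norm(ax)
    A=Ro.from_rotvec(ax/n*np.arcsin(n)).as_matrix()@T
    g=np.array([506.5,176.3,37])-[502.3,179.7,22.3]     # tcp->tray_grip, world
    lip=Rg.T@(g+A@np.array([136,0,-34.]))
    return Rg.T@A, lip, Rg.T@g   # tray axes in tool, lip in tool, grip in tool
C=np.array([551,-192,0.])
E
cat > pour.py <<'E'
from h import *
import sys
def poses(ths,z,back=15,side=10):
    o=bot.get_obs(); R0=toolR(o["tcp_rot"]); M,lip,_=tray_in_tool(); out=[]
    for t in ths:
        R=R0@Ro.from_euler("z",t,degrees=True).as_matrix(); A=R@M
        x=A[:,0]*[1,1,0]; x/=np.linalg.norm(x); y=np.array([-x[1],x[0],0])
        L=C-back*x+side*y+[0,0,z]; out.append(L-R@lip)
        print(t,"tilt %.1f fwd %.1f lat %.1f az %.0f"%(np.degrees(np.arccos(A[2,2])),*np.degrees(np.arcsin([-A[2,0],-A[2,1]])),np.degrees(np.arctan2(x[1],x[0]))),out[-1].round())
    return out
E
python3 - <<'E'
from pour import *
M,l,g=tray_in_tool(); print(l,g)
ths=[0,60,80,100,120,140,160,170]
P=poses(ths,155)
plan([(400,-20,230,6,20),(410,-270,230,6,30),(*P[1],4,10)])
E
```

```text
[123.16722935  -6.64284593  48.52362988] [ -1.32480958  -0.21182813 -15.60416638]
0 tilt 14.5 fwd -1.8 lat -14.4 az 138 [ 659. -290.  169.]
60 tilt 28.5 fwd 5.1 lat -28.0 az 80 [ 530. -335.  182.]
80 tilt 31.8 fwd 9.9 lat -29.9 az 61 [ 486. -318.  192.]
100 tilt 34.2 fwd 15.2 lat -29.8 az 42 [ 452. -287.  204.]
120 tilt 35.5 fwd 20.3 lat -27.7 az 23 [ 430. -246.  215.]
140 tilt 35.7 fwd 24.8 lat -23.9 az 2 [ 424. -199.  224.]
160 tilt 34.8 fwd 27.9 lat -19.1 az -19 [ 435. -152.  231.]
170 tilt 34.0 fwd 28.8 lat -16.5 az -30 [ 446. -131.  233.]
-0.0023 -0.0361 -0.0244 3.3;-0.0044 -0.0359 -0.0244 3.3;-0.0065 -0.0356 -0.0244 3.3;-0.0086 -0.0352 -0.0244 3.3;-0.0106 -0.0346 -0.0244 3.3;-0.0126 -0.0339 -0.0244 3.3;-0.0361 -0.0193 -0.0081 5.0;-0.0376 -0.0161 -0.0081 5.0;-0.0389 -0.0128 -0.0081 5.0;-0.0398 -0.0093 -0.0081 5.0;-0.0405 -0.0058 -0.0081 5.0;-0.0408 -0.0023 -0.0081 5.0;-0.0172 0.0316 0.0028 2.5;-0.0158 0.0323 0.0028 2.5;-0.0144 0.033 0.0028 2.5;-0.013 0.0336 0.0028 2.5
tool y az -9.612389308168543 -0.22199223750167918 max 0.0436669292730693
```

```bash
sed -i 's/y=Rg\[:,1\]; ax/y=-Rg[:,1]; ax/' h.py
python3 - <<'E'
from pour import *
M,l,g=tray_in_tool(); print(l,g)
ths=[0,60,80,100,120,140,160,170]
P=poses(ths,155)
plan([(400,-20,230,6,20),(410,-270,230,6,25),(*P[1],4,15)])
E
```

```text
[122.90420968  -0.21182813  49.35082398] [ -1.32480958  -0.21182813 -15.60416638]
0 tilt 2.1 fwd -1.9 lat 1.0 az 139 [ 656. -295.  170.]
60 tilt 13.7 fwd 4.7 lat -12.8 az 81 [ 524. -334.  184.]
80 tilt 17.9 fwd 9.5 lat -15.0 az 62 [ 481. -315.  195.]
100 tilt 21.6 fwd 14.7 lat -15.4 az 43 [ 448. -283.  206.]
120 tilt 24.6 fwd 19.9 lat -13.8 az 24 [ 428. -240.  217.]
140 tilt 26.9 fwd 24.4 lat -10.6 az 3 [ 424. -193.  226.]
160 tilt 28.4 fwd 27.6 lat -6.2 az -18 [ 437. -147.  233.]
170 tilt 28.8 fwd 28.6 lat -3.6 az -29 [ 449. -126.  234.]
-0.0023 -0.0361 -0.0244 3.3;-0.0044 -0.0359 -0.0244 3.3;-0.0065 -0.0356 -0.0244 3.3;-0.0086 -0.0352 -0.0244 3.3;-0.0106 -0.0346 -0.0244 3.3;-0.0126 -0.0339 -0.0244 3.3;-0.0361 -0.0193 -0.0081 4.2;-0.0374 -0.0166 -0.0081 4.2;-0.0385 -0.0139 -0.0081 4.2;-0.0394 -0.011 -0.0081 4.2;-0.0401 -0.0082 -0.0081 4.2;-0.0406 -0.0052 -0.0081 4.2;-0.0195 0.0285 0.0026 3.8;-0.0176 0.0297 0.0026 3.8;-0.0156 0.0308 0.0026 3.8;-0.0136 0.0317 0.0026 3.8
tool y az -9.612389308168543 -0.22199223750167887 max 0.0436669292730693
```

apply_moves(motion="0 -0.015 -0.012 0;0 -0.025 -0.017 2;-0.004 -0.027 -0.018 3;-0.006 -0.027 -0.018 3;-0.007 -0.027 -0.018 3;-0.008 -0.026 -0.018 3;-0.01 -0.026 -0.018 3;-0.011 -0.026 -0.018 3")

```text
time: 12.05
tool_pos: [409.1, -14.8, 218.5]
tcp_rot: [-3.064, -0.26, 2.082]
contact_force: [0.1, -1.3, -2.3]
grip_width: 39.6
finger_force: 30.0
```

```bash
python3 - <<'E'
from pour import *
st(); P=poses([0,20,40],155)
plan([(410,-270,230,8,20),(*P[2],6,20)])
E
```

```text
{'time': 12.05, 'joint_positions': [-0.317, 0.272, 1.684, 0.118, 1.432, -0.869], 'tool_pos': [409.132, -14.791, 218.493], 'tcp_rot': [-3.064, -0.26, 2.082], 'contact_force': [0.082, -1.325, -2.336], 'grip_width': 39.625, 'finger_force': 29.984}
0 tilt 4.5 fwd -1.4 lat -4.3 az 120 [ 618. -323.  171.]
20 tilt 9.1 fwd 0.9 lat -9.1 az 101 [ 572. -336.  176.]
40 tilt 13.7 fwd 4.6 lat -12.9 az 82 [ 525. -334.  184.]
-0.0266 -0.0161 -0.0073 2.5;-0.0272 -0.015 -0.0073 2.5;-0.0279 -0.0138 -0.0073 2.5;-0.0284 -0.0125 -0.0073 2.5;-0.029 -0.0113 -0.0073 2.5;-0.0294 -0.01 -0.0073 2.5;-0.0298 -0.0087 -0.0073 2.5;-0.0302 -0.0074 -0.0073 2.5;-0.0148 0.0179 0.0017 3.3;-0.0138 0.0187 0.0017 3.3;-0.0126 0.0195 0.0017 3.3;-0.0115 0.0202 0.0017 3.3;-0.0103 0.0208 0.0017 3.3;-0.0091 0.0214 0.0017 3.3
tool y az -9.132141907717697 -0.22271947628035305 max 0.031933766243440014
```

apply_moves(motion="-0.026 -0.016 -0.007 2.5;-0.027 -0.015 -0.007 2.5;-0.028 -0.014 -0.007 2.5;-0.028 -0.012 -0.007 2.5;-0.029 -0.011 -0.007 2.5;-0.029 -0.01 -0.007 2.5;-0.03 -0.009 -0.007 2.5;-0.03 -0.007 -0.007 2.5")

```text
time: 13.05
tool_pos: [409.7, -267.8, 227.1]
tcp_rot: [-2.979, -0.219, 1.725]
contact_force: [-0.4, -0.1, -2.3]
grip_width: 39.6
finger_force: 30.0
```

```bash
python3 - <<'E'
from pour import *
st(); P=poses([0,20],155)
plan([(*P[1],6,20)])
c=bot.capture("scene"); cv2.imwrite("pics/pre2.png",cv2.resize(c["img"][110:350,130:450],None,fx=2.2,fy=2.2,interpolation=cv2.INTER_CUBIC))
E
```

```text
{'time': 13.05, 'joint_positions': [-0.741, 0.44, 1.405, 0.008, 1.569, -0.914], 'tool_pos': [409.702, -267.767, 227.149], 'tcp_rot': [-2.979, -0.219, 1.725], 'contact_force': [-0.365, -0.11, -2.251], 'grip_width': 39.606, 'finger_force': 29.984}
0 tilt 9.1 fwd 0.9 lat -9.1 az 101 [ 572. -336.  176.]
20 tilt 13.7 fwd 4.6 lat -12.9 az 82 [ 525. -334.  184.]
-0.0151 0.0178 0.0011 3.3;-0.014 0.0186 0.0011 3.3;-0.0129 0.0194 0.0011 3.3;-0.0118 0.0201 0.0011 3.3;-0.0106 0.0208 0.0011 3.3;-0.0094 0.0213 0.0011 3.3
tool y az -9.12579524656144 -0.22287805502923164 max 0.023332345240677684
```

View pics/pre2.png

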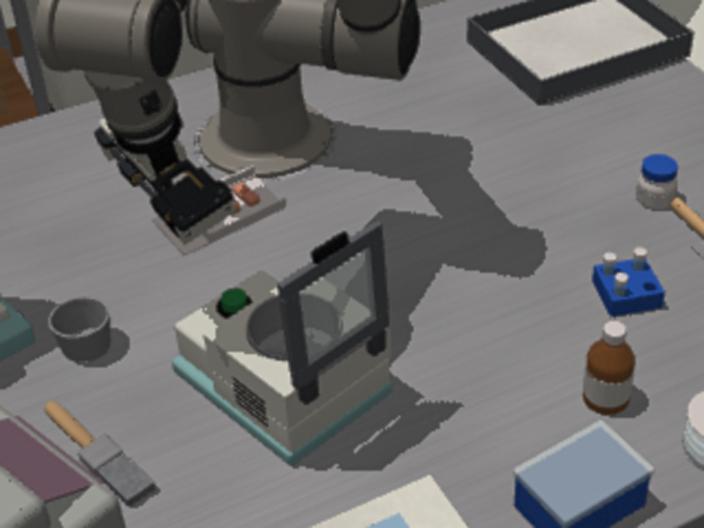

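apply_moves(motion="-0.015 0.018 0.001 3;-0.014 0.0185 0.001 3.5;-0.013 0.0195 0.001 3.5;-0.012 0.02 0.001 3.5;-0.0105 0.021 0.001 3.5;-0.0095 0.0215 0.001 3")

```text
time: 13.85
tool_pos: [526.7, -333.7, 184.4]
tcp_rot: [-2.914, -0.151, 1.377]
contact_force: [-0.1, 0.5, -2.5]
grip_width: 40.0
finger_force: 30.0
```

```bash
python3 - <<'E'
from pour import *
st(); ths=[0,15,30,45,60,75,90,105,115]; P=poses(ths,153)
plan([(*p,2,15 if i<7 else 10) for i,p in enumerate(P[1:])])
E
```

```text
{'time': 13.85, 'joint_positions': [-0.697, 0.729, 1.012, 0.019, 1.673, -0.521], 'tool_pos': [526.702, -333.687, 184.375], 'tcp_rot': [-2.914, -0.151, 1.377], 'contact_force': [-0.105, 0.48, -2.47], 'grip_width': 39.965, 'finger_force': 29.993}
0 tilt 13.7 fwd 4.6 lat -12.9 az 82 [ 525. -334.  182.]
15 tilt 16.9 fwd 8.1 lat -14.7 az 68 [ 493. -322.  190.]
30 tilt 19.9 fwd 12.0 lat -15.6 az 53 [ 464. -301.  198.]
45 tilt 22.5 fwd 16.0 lat -15.3 az 39 [ 442. -274.  207.]
60 tilt 24.7 fwd 19.9 lat -14.0 az 24 [ 429. -242.  215.]
75 tilt 26.5 fwd 23.4 lat -11.7 az 9 [ 424. -206.  222.]
90 tilt 27.9 fwd 26.3 lat -8.6 az -7 [ 429. -171.  228.]
105 tilt 28.8 fwd 28.3 lat -5.0 az -23 [ 442. -137.  232.]
115 tilt 29.1 fwd 29.0 lat -2.4 az -34 [ 456. -117.  233.]
0.003 -0.018 0.0018 7.5;0.0006 -0.0182 0.0018 7.5;0.0034 -0.0176 0.0006 7.5;0.0011 -0.0179 0.0006 7.5;0.0034 -0.0176 0.0005 7.5;0.0011 -0.0179 0.0005 7.5;0.0035 -0.0177 0.0004 7.5;0.0011 -0.018 0.0004 7.5;0.0035 -0.0178 0.0003 7.5;0.0012 -0.0181 0.0003 7.5;0.0036 -0.0179 0.0001 7.5;0.0012 -0.0182 0.0001 7.5;0.0036 -0.0179 -0.0001 7.5;0.0013 -0.0182 -0.0001 7.5;0.0019 -0.0121 -0.0001 5.0;0.0009 -0.0122 -0.0001 5.0
tool y az -125.4586834374788 -0.041519218226213045 max 0.01831916068618765
```

apply_moves(motion="0.003 -0.018 0.002 7.5;0.0005 -0.018 0.002 7.5;0.0035 -0.0175 0.0005 7.5;0.001 -0.018 0.0005 7.5;0.0035 -0.0175 0.0005 7.5;0.001 -0.018 0.0005 7.5")

```text
time: 14.6
tool_pos: [441.5, -273.2, 206.9]
tcp_rot: [-2.874, 0.053, 0.613]
contact_force: [-0.0, -0.7, -2.7]
grip_width: 39.8
finger_force: 30.0
```

```bash
python3 - <<'E'
from pour import *
st(); ths=[0,15,30,45,60,70]; P=poses(ths,153)
plan([(*p,2,15 if i<4 else 10) for i,p in enumerate(P[1:])])
E
```

```text
{'time': 14.6, 'joint_positions': [-0.711, 0.51, 1.346, 0.015, 1.557, 0.251], 'tool_pos': [441.507, -273.179, 206.924], 'tcp_rot': [-2.874, 0.053, 0.613], 'contact_force': [-0.023, -0.689, -2.673], 'grip_width': 39.772, 'finger_force': 29.995}
0 tilt 22.5 fwd 16.1 lat -15.3 az 39 [ 442. -274.  207.]
15 tilt 24.7 fwd 20.0 lat -14.0 az 24 [ 429. -241.  215.]
30 tilt 26.5 fwd 23.5 lat -11.7 az 9 [ 424. -206.  222.]
45 tilt 27.9 fwd 26.3 lat -8.6 az -7 [ 429. -170.  228.]
60 tilt 28.8 fwd 28.3 lat -5.0 az -23 [ 443. -137.  232.]
70 tilt 29.1 fwd 29.0 lat -2.3 az -34 [ 457. -117.  233.]
0.0037 -0.0173 0.0003 7.5;0.0014 -0.0177 0.0003 7.5;0.0035 -0.0178 0.0003 7.5;0.0012 -0.0181 0.0003 7.5;0.0036 -0.0179 0.0001 7.5;0.0012 -0.0182 0.0001 7.5;0.0036 -0.0179 -0.0001 7.5;0.0013 -0.0182 -0.0001 7.5;0.0019 -0.0121 -0.0001 5.0;0.0009 -0.0122 -0.0001 5.0
tool y az -125.60833077405232 -0.04088613451707752 max 0.018276986546316848
```

apply_moves(motion="0.0037 -0.0173 0.0003 7.5;0.0014 -0.0177 0.0003 7.5;0.0035 -0.0178 0.0003 7.5;0.0012 -0.018 0.0003 7.5;0.0036 -0.018 0 7.5;0.0012 -0.018 0 7.5;0.0036 -0.018 0 7.5;0.0013 -0.018 0 7.5")

```text
time: 15.6
tool_pos: [442.8, -136.9, 232.0]
tcp_rot: [-3.052, 0.257, -0.43]
contact_force: [0.4, 0.7, -2.1]
grip_width: 39.6
finger_force: 30.0
```

apply_moves(motion="0 0 0 0;0 0 0 0")

```text
time: 15.85
tool_pos: [443.0, -138.0, 231.8]
tcp_rot: [-3.051, 0.256, -0.424]
contact_force: [0.2, -1.1, -2.6]
grip_width: 39.8
finger_force: 30.0
```

```bash
python3 - <<'E'
from pour import *
st()
for n in("scene","top"):
    c=bot.capture(n); r=(110,350,130,450) if n=="scene" else (170,330,320,530)
    im=cv2.resize(c["img"][r[0]:r[1],r[2]:r[3]],(500,375),interpolation=cv2.INTER_CUBIC)
    both=im if n=="scene" else np.vstack([both,im])
cv2.imwrite("pics/pour.png",cv2.resize(both,(400,600)))
E
```

```text
{'time': 15.85, 'joint_positions': [-0.514, 0.378, 1.489, 0.067, 1.538, 1.481], 'tool_pos': [442.985, -137.953, 231.754], 'tcp_rot': [-3.051, 0.256, -0.424], 'contact_force': [0.216, -1.132, -2.605], 'grip_width': 39.751, 'finger_force': 29.999}
```

View pics/pour.png

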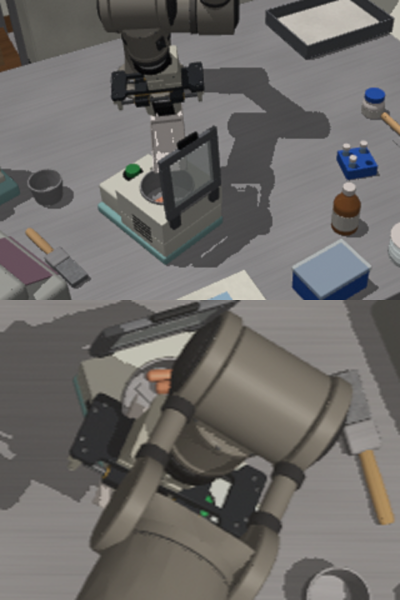

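```bash
cat > bol.py <<'E'
from h import *
for n in("scene","top"):
    c=bot.capture(n); hsv=cv2.cvtColor(c["img"],cv2.COLOR_BGR2HSV)
    m=((hsv[...,1]>80)&((hsv[...,0]<16))&(hsv[...,2]>90)).astype(np.uint8)
    k,l,s,ce=cv2.connectedComponentsWithStats(m)
    for i in range(1,k):
        if s[i,4]<4: continue
        P=world(c,l==i)
        if len(P) and 350<np.median(P[:,0])<700 and abs(np.median(P[:,1]))<400: print(n,s[i,4],ce[i].round(),np.median(P,0).round(),"dcup",np.hypot(*(np.median(P,0)-C)[:2]).round())
E
python3 bol.py
```

```text
scene 16 [258. 270.] [ 559. -214.   98.] dcup 23.0
top 126 [404. 212.] [ 588. -184.   92.] dcup 37.0
```

```bash
python3 - <<'E'
from pour import *
plan([(390,-60,270,4,0)])
E
```

```text
-0.022 -0.0125 -0.003 0.0;-0.022 -0.0125 -0.003 0.0;-0.022 -0.0125 -0.003 0.0;-0.022 -0.0125 -0.003 0.0
tool y az -115.76291948717774 -0.08686483479297952 max 0.025477977571205658
```

apply_moves(motion="-0.022 -0.0125 -0.003 0;-0.022 -0.0125 -0.003 0;-0.022 -0.0125 -0.003 0;-0.022 -0.0125 -0.003 0;0 0 0 0")

```text
time: 16.68
tool_pos: [389.7, -59.1, 270.8]
tcp_rot: [-3.052, 0.255, -0.426]
contact_force: [0.7, 0.7, -1.2]
grip_width: 39.6
finger_force: 30.0
```

```bash
python3 bol.py; python3 - <<'E'
from pour import *
st(); ths=[-160,-163,-170]; poses(ths,150)
plan([(400,60,230,8,-80),(500,170,120,9,-84),(500,170,27,4,0)])
c=bot.capture("top"); cv2.imwrite("pics/cup.png",cv2.resize(c["img"][150:330,300:540],None,fx=3,fy=3,interpolation=cv2.INTER_CUBIC))
E
```

```text
scene 16 [258. 270.] [ 558. -215.   98.] dcup 24.0
top 200 [408. 213.] [ 586. -194.   93.] dcup 36.0
top 17 [418. 224.] [ 560. -219.   90.] dcup 28.0
{'time': 16.775, 'joint_positions': [-0.422, 0.21, 1.618, 0.091, 1.568, 1.575], 'tool_pos': [390.392, -60.102, 269.969], 'tcp_rot': [-3.052, 0.255, -0.427], 'contact_force': [-0.379, -0.65, -1.818], 'grip_width': 39.719, 'finger_force': 29.999}
-160 tilt 1.9 fwd -1.9 lat -0.3 az 135 [ 648. -303.  165.]
-163 tilt 2.0 fwd -1.9 lat 0.5 az 138 [ 653. -298.  165.]
-170 tilt 2.9 fwd -1.7 lat 2.4 az 145 [ 664. -285.  165.]
-0.0037 -0.0136 0.0074 -10.0;-0.0013 -0.014 0.0074 -10.0;0.0012 -0.014 0.0074 -10.0;0.0036 -0.0136 0.0074 -10.0;0.0059 -0.0128 0.0074 -10.0;0.008 -0.0115 0.0074 -10.0;0.0099 -0.01 0.0074 -10.0;0.0115 -0.0081 0.0074 -10.0;0.0159 0.0053 0.0119 -9.3;0.0148 0.0078 0.0119 -9.3;0.0134 0.0101 0.0119 -9.3;0.0115 0.0121 0.0119 -9.3;0.0094 0.0138 0.0119 -9.3;0.007 0.0152 0.0119 -9.3;0.0045 0.0161 0.0119 -9.3;0.0018 0.0166 0.0119 -9.3;-0.0009 0.0167 0.0119 -9.3;-0.0062 -0.0003 0.0224 0.0;-0.0062 -0.0003 0.0224 0.0;-0.0062 -0.0003 0.0224 0.0;-0.0062 -0.0003 0.0224 0.0
tool y az 48.77385738576796 0.013518327565925066 max 0.023249999999999996
```

View pics/cup.png

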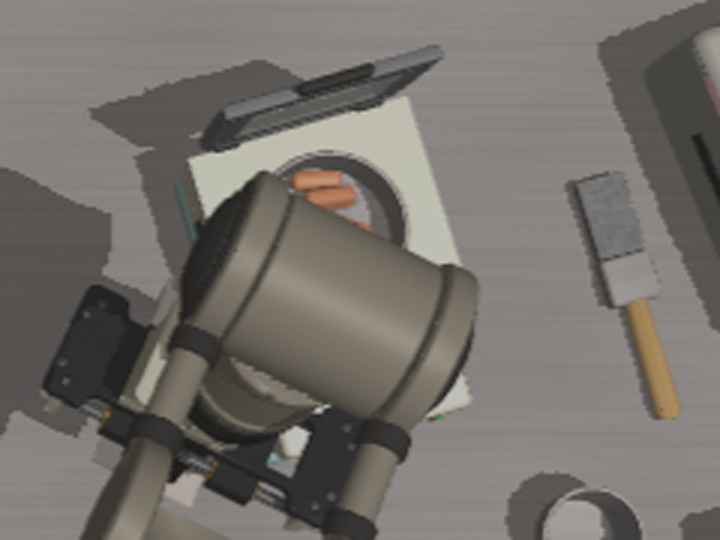

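apply_moves(motion="-0.004 -0.0135 0.0075 -10;-0.001 -0.014 0.0075 -10;0.001 -0.014 0.0075 -10;0.0035 -0.0135 0.0075 -10;0.006 -0.013 0.0075 -10;0.008 -0.0115 0.0075 -10;0.01 -0.01 0.0075 -10;0.0115 -0.008 0.0075 -10")

```text
time: 17.82
tool_pos: [400.1, 60.7, 228.4]
tcp_rot: [-2.873, -0.042, 0.957]
contact_force: [0.2, -0.7, -3.1]
grip_width: 39.9
finger_force: 30.0
```

apply_moves(motion="0.016 0.005 0.012 -9.5;0.015 0.008 0.012 -9.5;0.0135 0.01 0.012 -9.5;0.0115 0.012 0.012 -9.5;0.0095 0.014 0.012 -9.5;0.007 0.015 0.012 -9.5;0.0045 0.016 0.012 -9;0.002 0.0165 0.012 -9")

```text
time: 18.82
tool_pos: [488.0, 160.0, 129.9]
tcp_rot: [-3.113, -0.27, 2.267]
contact_force: [0.0, -0.6, -2.9]
grip_width: 39.6
finger_force: 30.0
```

```bash
python3 - <<'E'
from pour import *
st(); poses([0,-5,-10],150)
plan([(500,165,45,4,-8)]); plan([(500,165,100,1,-10)]);
E
```

```text
{'time': 18.825, 'joint_positions': [0.044, 0.509, 1.58, 0.206, 1.248, -0.741], 'tool_pos': [488.015, 160.025, 129.86], 'tcp_rot': [-3.113, -0.27, 2.267], 'contact_force': [0.013, -0.621, -2.946], 'grip_width': 39.598, 'finger_force': 29.997}
0 tilt 2.5 fwd -1.9 lat -1.6 az 130 [ 639. -310.  165.]
-5 tilt 2.0 fwd -2.0 lat -0.3 az 135 [ 648. -302.  165.]
-10 tilt 2.2 fwd -1.9 lat 1.1 az 140 [ 657. -294.  165.]
-0.0066 0.0037 0.0201 -2.0;-0.0067 0.0034 0.0201 -2.0;-0.0068 0.0032 0.0201 -2.0;-0.0069 0.003 0.0201 -2.0
tool y az 48.04897708087583 0.009418981564603598 max 0.02146171339788539
-0.0117 0.0132 0.0274 -10.0
tool y az 49.9762082878132 0.018760739282691823 max 0.032558309659110246
```

apply_moves(motion="-0.0066 0.0037 0.02 -2;-0.0067 0.0034 0.02 -2;-0.0068 0.0032 0.02 -1.5;-0.0069 0.003 0.02 0;-0.0015 0 0.006 0;-0.0015 0 0.006 0;-0.0015 0 0.006 0;0 0 0 0")

```text
time: 19.82
tool_pos: [498.6, 165.4, 28.1]
tcp_rot: [-3.138, -0.271, 2.362]
contact_force: [-0.1, -0.0, -2.1]
grip_width: 39.8
finger_force: 30.0
```

```bash
python3 -c "from h import *;st()"
```

```text
{'time': 19.825, 'joint_positions': [0.053, 0.664, 1.634, 0.229, 1.043, -0.874], 'tool_pos': [498.587, 165.377, 28.12], 'tcp_rot': [-3.138, -0.271, 2.362], 'contact_force': [-0.141, -0.049, -2.127], 'grip_width': 39.75, 'finger_force': 29.999}
```

Lower in 2 mm steps until contact.

apply_moves(motion="-0.0005 0 0.002 0;-0.0005 0 0.002 0;0 0 0 0")

```text
time: 20.2
tool_pos: [498.6, 165.7, 24.8]
tcp_rot: [-3.139, -0.271, 2.362]
contact_force: [-2.3, -1.7, 4.6]
grip_width: 39.4
finger_force: 30.0
```

apply_moves(motion="-0.0005 0 0.0015 0;0 0 0 0")

```text
time: 20.45
tool_pos: [498.6, 165.7, 24.6]
tcp_rot: [-3.14, -0.271, 2.363]
contact_force: [-4.8, -1.5, 17.0]
grip_width: 39.8
finger_force: 30.0
```

apply_moves(motion="-0.0003 0 0.001 0;0 0 0 0")

```text
time: 20.7
tool_pos: [498.6, 165.6, 24.5]
tcp_rot: [-3.14, -0.271, 2.363]
contact_force: [-6.5, -2.4, 25.2]
grip_width: 39.6
finger_force: 30.0
```

apply_moves(motion="0 0 0 0;0 0 0 0;0 0 0 0;0 0 0 0", fingers=1)

```text
time: 21.2
tool_pos: [498.6, 165.4, 21.1]
tcp_rot: [-3.138, -0.271, 2.362]
contact_force: [-0.2, -0.8, 0.2]
grip_width: 75.0
finger_force: 0.0
```

apply_moves(motion="0 0 -0.015 0;0 0 -0.03 0;0 0 -0.04 0;0 0 -0.04 0")

```text
time: 21.7
tool_pos: [523.1, 141.7, 144.0]
tcp_rot: [-3.139, -0.27, 2.362]
contact_force: [1.6, -0.3, -0.3]
grip_width: 91.7
finger_force: 0.0
```

```bash
cat >> h.py <<'E'
a=np.radians(16.5); Mx=np.array([np.cos(a),np.sin(a),0]); My=np.array([-np.sin(a),np.cos(a),0])
def mw(x,y,z): return C+x*Mx+y*My+[0,0,z]
def wm(P): return np.c_[(P-C)@Mx,(P-C)@My,P[:,2]]
E
python3 - <<'E'
from h import *
st()
for n in("scene","top"):
    c=bot.capture(n); Q=wm(world(c)); s=(Q[:,2]>150)&(Q[:,2]<320)&(abs(Q[:,1])<80)&(Q[:,0]>20)&(Q[:,0]<130)
    Q=Q[s]; 
    for z in range(160,320,20):
        k=Q[abs(Q[:,2]-z)<10]; print(n,z,len(k),np.percentile(k[:,0],[5,50,95]).round() if len(k) else '')
    P=world(c); s=(P[:,0]>340)&(P[:,0]<560)&(P[:,1]>100)&(P[:,1]<320)&(P[:,2]>1)&(P[:,2]<70)
    print(np.percentile(P[s],[0,50,100],axis=0).round(),s.sum())
plan([(640,40,262,5,-30),tuple(mw(130,40,262))+(5,-30)])
E
```

```text
{'time': 21.7, 'joint_positions': [0.011, 0.545, 1.471, 0.195, 1.325, -0.848], 'tool_pos': [523.111, 141.719, 144.008], 'tcp_rot': [-3.139, -0.27, 2.362], 'contact_force': [1.561, -0.335, -0.345], 'grip_width': 91.716, 'finger_force': 0.0}
scene 160 269 [87. 90. 94.]
scene 180 288 [85. 89. 92.]
scene 200 292 [84. 88. 92.]
scene 220 294 [84. 87. 90.]
scene 240 306 [83. 86. 89.]
scene 260 325 [82. 85. 88.]
scene 280 366 [76. 84. 87.]
scene 300 187 [77. 82. 85.]
[[340. 100.   1.]
 [468. 195.   4.]
 [560. 320.  61.]] 1778
top 160 64 [79. 79. 83.]
top 180 73 [77. 78. 81.]
top 200 66 [77. 77. 80.]
top 220 83 [76. 76. 79.]
top 240 78 [74. 75. 78.]
top 260 80 [73. 74. 77.]
top 280 209 [73. 74. 82.]
top 300 263 [73. 77. 81.]
[[340. 152.   1.]
 [445. 255.   4.]
 [560. 320.  63.]] 2200
-0.0234 0.0017 -0.0302 -6.0;-0.0235 -0.0008 -0.0302 -6.0;-0.0232 -0.0032 -0.0302 -6.0;-0.0228 -0.0056 -0.0302 -6.0;-0.0221 -0.008 -0.0302 -6.0;-0.0119 -0.0286 -0.0067 -6.0;-0.0088 -0.0297 -0.0067 -6.0;-0.0056 -0.0305 -0.0067 -6.0;-0.0024 -0.0309 -0.0067 -6.0;0.0008 -0.031 -0.0067 -6.0
tool y az 104.48823754900943 0.22814103077762837 max 0.03822771506190463
```

apply_moves(motion="-0.023 0.002 -0.03 -6;-0.0235 -0.001 -0.03 -6;-0.023 -0.003 -0.03 -6;-0.023 -0.0055 -0.03 -6;-0.022 -0.008 -0.03 -6;-0.012 -0.0285 -0.007 -6;0 0 0 0", fingers=-1)

```text
time: 22.68
tool_pos: [642.9, 8.1, 254.8]
tcp_rot: [2.983, -0.221, 3.006]
contact_force: [-0.3, -0.1, -0.3]
grip_width: 26.4
finger_force: 0.0
```

```bash
python3 - <<'E'
from h import *
o=st();print(wm(o["tool_pos"][None]))
plan([tuple(mw(130,40,262))+(4,-24)])
E
```

```text
{'time': 22.675, 'joint_positions': [-0.181, 0.692, 0.892, 0.152, 1.783, -1.583], 'tool_pos': [642.935, 8.058, 254.771], 'tcp_rot': [2.983, -0.221, 3.006], 'contact_force': [-0.266, -0.117, -0.252], 'grip_width': 26.436, 'finger_force': 0.0}
[[144.96874739 165.70842427 254.77135456]]
-0.0089 -0.0292 -0.0086 -6.0;-0.0058 -0.03 -0.0086 -6.0;-0.0026 -0.0304 -0.0086 -6.0;0.0006 -0.0305 -0.0086 -6.0
tool y az 104.2518529151639 0.23023031578682082 max 0.03170067491916428
```

apply_moves(motion="-0.009 -0.029 -0.0085 -6;-0.006 -0.03 -0.0085 -6;-0.0025 -0.03 -0.0085 -6;0.0005 -0.0305 -0.0085 -6;0 0 0 0")

```text
time: 23.3
tool_pos: [664.5, -115.2, 261.5]
tcp_rot: [2.906, -0.138, -2.861]
contact_force: [-0.0, 0.6, 0.7]
grip_width: 0.2
finger_force: 0.0
```

```bash
cat > lid.py <<'E'
from h import *
def lw(phi,rho,h,y=40):
    f=np.radians(phi); return tuple(mw(86-rho*np.cos(f)+h*np.sin(f),y,138+rho*np.sin(f)+h*np.cos(f)))
E
python3 - <<'E'
from lid import *
o=st();print(wm(o["tool_pos"][None]))
plan([lw(82,124,16)+(3,0),lw(70,126,15)+(2,0),lw(58,128,14)+(2,0),lw(46,130,13)+(2,0),lw(34,133,11)+(2,0),lw(22,136,9)+(2,0),lw(12,138,7)+(2,0)])
E
```

```text
{'time': 23.3, 'joint_positions': [-0.339, 0.792, 0.684, 0.119, 1.911, -2.148], 'tool_pos': [664.468, -115.245, 261.451], 'tcp_rot': [2.906, -0.138, -2.861], 'contact_force': [-0.025, 0.556, 0.695], 'grip_width': 0.246, 'finger_force': 0.0}
[[130.59466158  41.36750777 261.45135008]]
0.0153 -0.0009 0.0014 0.0;0.0153 -0.0009 0.0014 0.0;0.0153 -0.0009 0.0014 0.0;0.0136 -0.0007 0.0025 0.0;0.0136 -0.0007 0.0025 0.0;0.0128 -0.0014 0.0054 0.0;0.0128 -0.0014 0.0054 0.0;0.0115 -0.002 0.0081 0.0;0.0115 -0.002 0.0081 0.0;0.0102 -0.0026 0.0107 0.0;0.0102 -0.0026 0.0107 0.0;0.0076 -0.0032 0.0129 0.0;0.0076 -0.0032 0.0129 0.0;0.0037 -0.003 0.0122 0.0;0.0037 -0.003 0.0122 0.0
tool y az 104.21021095134736 0.23086147314830913 max 0.015351626180661267
```

apply_moves(motion="0.0155 -0.001 0.0015 0;0.0155 -0.001 0.0015 0;0.0155 -0.001 0.0015 0;0.0135 -0.001 0.0025 0;0.0135 -0.001 0.0025 0")

```text
time: 23.92
tool_pos: [594.1, -134.9, 261.9]
tcp_rot: [2.906, -0.136, -2.858]
contact_force: [2.4, 1.0, -2.6]
grip_width: 0.5
finger_force: 1.8
```

apply_moves(motion="0.013 -0.0015 0.0055 0;0.013 -0.0015 0.0055 0;0.0115 -0.002 0.008 0;0.0115 -0.002 0.008 0")

```text
time: 24.42
tool_pos: [544.0, -150.3, 241.1]
tcp_rot: [2.907, -0.136, -2.858]
contact_force: [2.7, 1.4, 0.1]
grip_width: 0.5
finger_force: 0.9
```

```bash
python3 - <<'E'
from lid import *
o=st();print(wm(o["tool_pos"][None]))
c=bot.capture("scene"); Q=wm(world(c)); s=(Q[:,2]>148)&(abs(Q[:,1]+30)<35)&(Q[:,0]>-90)&(Q[:,0]<130); Q=Q[s]
for z in range(150,300,15):
    k=Q[abs(Q[:,2]-z)<4]; print(z,len(k),np.percentile(k[:,0],[5,50,95]).round() if len(k) else '')
plan([lw(34,133,11)+(2,0),lw(22,136,9)+(2,0),lw(12,138,7)+(2,0),lw(4,140,6)+(2,0)])
E
```

```text
{'time': 24.425, 'joint_positions': [-0.453, 0.558, 1.169, 0.085, 1.672, -2.294], 'tool_pos': [544.049, -150.305, 241.135], 'tcp_rot': [2.907, -0.136, -2.858], 'contact_force': [2.704, 1.385, 0.138], 'grip_width': 0.455, 'finger_force': 0.943}
[[  5.17689878  41.95249079 241.13454274]]
150 73 [76. 82. 89.]
165 101 [61. 69. 75.]
180 107 [47. 55. 62.]
195 110 [33. 40. 48.]
210 105 [20. 27. 34.]
225 105 [ 7. 13. 20.]
240 92 [-6. -1.  6.]
255 16 [-16. -12.  -8.]
270 0 
285 13 [-11.  26.  46.]
0.0094 -0.0036 0.0103 0.0;0.0094 -0.0036 0.0103 0.0;0.0076 -0.0031 0.0129 0.0;0.0076 -0.0031 0.0129 0.0;0.0037 -0.0029 0.0122 0.0;0.0037 -0.0029 0.0122 0.0;0.0015 -0.0024 0.0099 0.0;0.0015 -0.0024 0.0099 0.0
tool y az 104.3479462033815 0.23153696110599706 max 0.015265896321683634
```

Lid following at about 48°. Continue down.

apply_moves(motion="0.0095 -0.0035 0.0105 0;0.0095 -0.0035 0.0105 0;0.0075 -0.003 0.013 0;0.0075 -0.003 0.013 0;0.004 -0.003 0.012 0;0.004 -0.003 0.012 0")

```text
time: 25.22
tool_pos: [495.1, -168.0, 173.6]
tcp_rot: [2.907, -0.136, -2.857]
contact_force: [0.8, 1.2, 2.3]
grip_width: 0.4
finger_force: 0.7
```

```bash
python3 - <<'E'
from lid import *
o=st();print(wm(o["tool_pos"][None]))
plan([lw(4,140,6)+(3,0),lw(0,141,5)+(2,0)])
E
```

```text
{'time': 25.225, 'joint_positions': [-0.515, 0.534, 1.4, 0.068, 1.47, -2.37], 'tool_pos': [495.088, -168.041, 173.646], 'tcp_rot': [2.907, -0.136, -2.857], 'contact_force': [0.797, 1.152, 2.272], 'grip_width': 0.413, 'finger_force': 0.667}
[[-46.80478922  38.85190149 173.64560225]]
0.0012 -0.0012 0.0068 0.0;0.0012 -0.0012 0.0068 0.0;0.0012 -0.0012 0.0068 0.0;0.0001 -0.0013 0.0053 0.0;0.0001 -0.0013 0.0053 0.0
tool y az 104.42688545662105 0.2303686639001173 max 0.006980283455090339
```

apply_moves(motion="0.001 -0.001 0.007 0;0.001 -0.001 0.007 0;0.001 -0.001 0.007 0;0 -0.001 0.0045 0;0 0 0 0")

```text
time: 25.85
tool_pos: [487.9, -168.5, 148.5]
tcp_rot: [2.906, -0.138, -2.857]
contact_force: [1.0, -0.1, 0.1]
grip_width: 0.3
finger_force: 0.0
```

apply_moves(motion="0 -0.0005 0.003 0;0 0 0 0")

```text
time: 26.1
tool_pos: [487.7, -168.5, 145.8]
tcp_rot: [2.907, -0.137, -2.857]
contact_force: [0.5, 0.1, -1.2]
grip_width: 0.5
finger_force: 0.0
```

apply_moves(motion="0 -0.0005 0.002 0;0 0 0 0")

```text
time: 26.35
tool_pos: [487.8, -168.6, 144.7]
tcp_rot: [2.907, -0.136, -2.857]
contact_force: [-0.8, 1.3, 5.5]
grip_width: 0.6
finger_force: 2.7
```

apply_moves(motion="0 0 0.0015 0;0 0 0 0")

```text
time: 26.6
tool_pos: [487.7, -168.6, 144.3]
tcp_rot: [2.908, -0.135, -2.858]
contact_force: [-1.7, 1.1, 11.8]
grip_width: 0.5
finger_force: 6.0
```

apply_moves(motion="0 0 0.001 0;0 0 0 0")

```text
time: 26.85
tool_pos: [487.7, -168.6, 144.0]
tcp_rot: [2.909, -0.134, -2.858]
contact_force: [-1.3, -0.5, 16.6]
grip_width: 0.6
finger_force: 9.6
```

```bash
python3 - <<'E'
from lid import *
o=st()
c=bot.capture("top"); Q=wm(world(c)); s=(abs(Q[:,2]-145)<15)&(abs(Q[:,1]+20)<60)&(Q[:,0]>-68)&(Q[:,0]<80); Q=Q[s]
for x in range(-60,80,20):
    k=Q[abs(Q[:,0]-x)<8]; print(x,len(k),np.percentile(k[:,2],[10,50,90]).round(1) if len(k) else '')
R=toolR(o["tcp_rot"]); print(R.round(2))
E
```

```text
{'time': 26.85, 'joint_positions': [-0.522, 0.55, 1.46, 0.066, 1.392, -2.382], 'tool_pos': [487.68, -168.559, 144.023], 'tcp_rot': [2.909, -0.134, -2.858], 'contact_force': [-1.337, -0.511, 16.559], 'grip_width': 0.604, 'finger_force': 9.632}
-60 3 [140.1 140.5 142.3]
-40 0 
-20 0 
0 48 [140.9 144.3 147.1]
20 169 [140.3 143.5 147.1]
40 217 [140.2 143.4 146.7]
60 245 [139.9 143.  146.8]
[[-0.95 -0.24 -0.19]
 [-0.28  0.94  0.18]
 [ 0.13  0.23 -0.96]]
```

```bash
python3 - <<'E'
from h import *
o=bot.get_obs(); R0=toolR(o["tcp_rot"]); B=np.c_[Mx,My,[0,0,1]]
g=np.stack(np.meshgrid(np.linspace(-37.5,37.5,26),np.linspace(-95,95,77),[-66,-80,-100]),-1).reshape(-1,3)
for yaw in range(-60,61,10):
    R=B.T@R0@Ro.from_euler("z",yaw,degrees=True).as_matrix()
    for kx in(-120,-128):
        Q=g@R.T+[kx,0,91]
        m=[]
        for x0,x1,w,top in((-81,-60,25,142),(-66,90,75,143),(-70,80,85,125)):
            k=(Q[:,0]>x0-4)&(Q[:,0]<x1)&(abs(Q[:,1])<w+4); m.append((Q[k,2].min()-top).round(1) if k.any() else 99)
        print(yaw,kx,m)
E
```

```text
-60 -120 [np.float64(2.9), np.float64(-12.8), np.float64(3.7)]
-60 -128 [np.float64(2.0), np.float64(-12.8), np.float64(3.7)]
-50 -120 [np.float64(2.8), np.float64(-12.5), np.float64(4.5)]
-50 -128 [np.float64(1.5), np.float64(-12.5), np.float64(4.5)]
-40 -120 [np.float64(2.9), np.float64(-12.6), np.float64(4.8)]
-40 -128 [np.float64(1.9), np.float64(-12.6), np.float64(4.8)]
-30 -120 [np.float64(2.6), np.float64(-13.6), np.float64(4.4)]
-30 -128 [np.float64(2.6), np.float64(-13.6), np.float64(4.4)]
-20 -120 [np.float64(3.7), np.float64(-11.6), np.float64(3.8)]
-20 -128 [np.float64(3.7), np.float64(-11.6), np.float64(3.8)]
-10 -120 [np.float64(4.2), np.float64(-9.8), np.float64(5.7)]
-10 -128 [np.float64(4.2), np.float64(25.5), np.float64(5.7)]
0 -120 [np.float64(4.8), np.float64(36.7), np.float64(26.9)]
0 -128 [np.float64(4.8), 99, 99]
10 -120 [np.float64(4.7), np.float64(10.2), np.float64(24.7)]
10 -128 [np.float64(4.7), np.float64(18.3), np.float64(32.3)]
20 -120 [np.float64(5.0), np.float64(7.4), np.float64(23.7)]
20 -128 [np.float64(5.0), np.float64(11.2), np.float64(27.1)]
30 -120 [np.float64(5.0), np.float64(5.6), np.float64(22.6)]
30 -128 [np.float64(5.0), np.float64(7.6), np.float64(24.6)]
40 -120 [np.float64(4.6), np.float64(4.3), np.float64(21.6)]
40 -128 [np.float64(4.6), np.float64(5.4), np.float64(22.7)]
50 -120 [np.float64(4.0), np.float64(3.0), np.float64(20.7)]
50 -128 [np.float64(4.0), np.float64(3.4), np.float64(21.2)]
60 -120 [np.float64(2.6), np.float64(1.5), np.float64(19.5)]
60 -128 [np.float64(2.6), np.float64(1.5), np.float64(19.5)]
```

```bash
python3 - <<'E'
from lid import *
p=bot.get_obs()["tool_pos"]
plan([(p[0],p[1],165,1,0),tuple(mw(-125,-2,165))+(3,5),tuple(mw(-125,-2,112))+(3,0)])
E
```

```text
0.0028 0.0048 -0.0202 0.0;0.0234 -0.0146 -0.0002 1.7;0.0229 -0.0153 -0.0002 1.7;0.0225 -0.0159 -0.0002 1.7;-0.0027 -0.0038 0.017 0.0;-0.0027 -0.0038 0.017 0.0;-0.0027 -0.0038 0.017 0.0
tool y az 99.37689973402667 0.215768986742395 max 0.027563677837187914
```

apply_moves(motion="0.003 0.005 -0.022 0;0.0235 -0.0145 0 1.7;0.023 -0.0155 0 1.7;0.0225 -0.016 0 1.7;0 0 0 0")

```text
time: 27.52
tool_pos: [430.2, -230.3, 163.7]
tcp_rot: [2.92, -0.157, -2.947]
contact_force: [0.8, 0.5, 0.7]
grip_width: 0.4
finger_force: 0.0
```

```bash
python3 - <<'E'
from lid import *
o=st(); print(wm(o["tool_pos"][None]))
plan([tuple(mw(-125,-2,108))+(4,0)])
c=bot.capture("scene"); cv2.imwrite("pics/key.png",cv2.resize(c["img"][110:350,130:450],None,fx=2.2,fy=2.2,interpolation=cv2.INTER_CUBIC))
E
```

```text
{'time': 27.525, 'joint_positions': [-0.667, 0.491, 1.506, 0.028, 1.415, -2.423], 'tool_pos': [430.167, -230.335, 163.7], 'tcp_rot': [2.92, -0.157, -2.947], 'contact_force': [0.801, 0.492, 0.733], 'grip_width': 0.403, 'finger_force': 0.0}
[[-126.74475048   -2.43753186  163.69976032]]
-0.0026 -0.0029 0.0134 0.0;-0.0026 -0.0029 0.0134 0.0;-0.0026 -0.0029 0.0134 0.0;-0.0026 -0.0029 0.0134 0.0
tool y az 99.10712411975075 0.2173113899430164 max 0.01393219941465041
```

View pics/key.png

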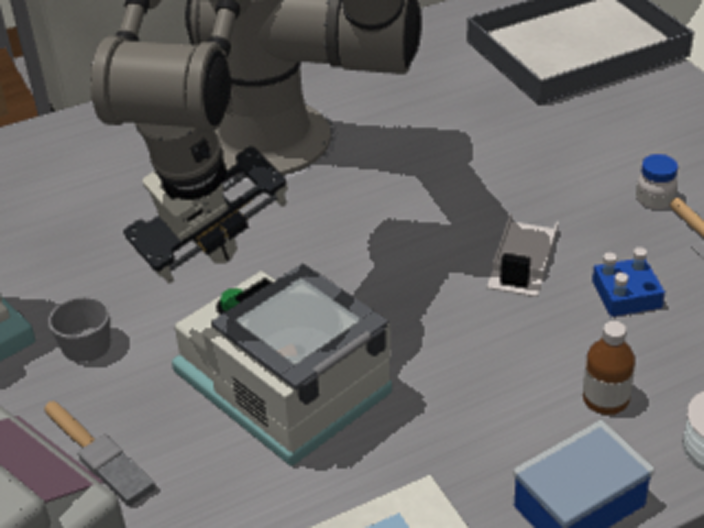

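apply_moves(motion="-0.0026 -0.003 0.0134 0;-0.0026 -0.003 0.0134 0;-0.0026 -0.003 0.0134 0;-0.0026 -0.003 0.0134 0;0 0 0 0")

```text
time: 28.2
tool_pos: [432.1, -228.3, 106.5]
tcp_rot: [2.917, -0.159, -2.944]
contact_force: [-0.2, -0.5, -0.2]
grip_width: 0.2
finger_force: 0.0
```

apply_moves(motion="-0.0007 -0.0008 0.0035 0;-0.0007 -0.0008 0.0035 0;0 0 0 0")

```text
time: 28.58
tool_pos: [433.1, -229.1, 101.0]
tcp_rot: [2.92, -0.156, -2.945]
contact_force: [0.7, -0.2, 4.4]
grip_width: 0.4
finger_force: 2.1
```

apply_moves(motion="-0.0006 -0.0007 0.003 0;0 0 0 0")

```text
time: 28.82
tool_pos: [433.1, -229.1, 97.9]
tcp_rot: [2.92, -0.156, -2.945]
contact_force: [-0.2, -0.3, 5.8]
grip_width: 0.4
finger_force: 2.9
```

apply_moves(motion="-0.0006 -0.0006 0.003 0;-0.0006 -0.0006 0.003 0;0 0 0 0")

```text
time: 29.2
tool_pos: [433.2, -229.1, 92.0]
tcp_rot: [2.921, -0.157, -2.945]
contact_force: [-1.7, -0.5, 9.5]
grip_width: 0.6
finger_force: 4.3
```

apply_moves(motion="-0.0002 -0.0002 0.001 0;0 0 0 0")

```text
time: 29.45
tool_pos: [433.2, -229.1, 91.5]
tcp_rot: [2.921, -0.157, -2.945]
contact_force: [-2.4, -0.2, 11.6]
grip_width: 0.4
finger_force: 5.7
```

apply_moves(motion="-0.0002 -0.0002 0.001 0;0 0 0 0")

```text
time: 29.7
tool_pos: [433.3, -229.1, 91.2]
tcp_rot: [2.921, -0.156, -2.945]
contact_force: [-3.4, 0.3, 17.9]
grip_width: 0.3
finger_force: 8.9
```

apply_moves(motion="0 0 0 0;0 0 0 0;0 0 0 0;0 0 0 0;0 0 0 0;0 0 0 0;0 0 0 0;0 0 0 0")

```text
time: 30.7
tool_pos: [433.3, -229.1, 91.2]
tcp_rot: [2.921, -0.156, -2.945]
contact_force: [-3.4, 1.0, 17.7]
grip_width: 0.4
finger_force: 8.8
```

apply_moves(motion="0 0 0 0;0 0 0 0;0 0 0 0;0 0 0 0;0 0 0 0;0 0 0 0;0 0 0 0;0 0 0 0")

```text
time: 31.7
tool_pos: [433.3, -229.1, 91.2]
tcp_rot: [2.921, -0.156, -2.945]
contact_force: [-3.3, 0.8, 18.2]
grip_width: 0.2
finger_force: 8.8
```

apply_moves(motion="0 0 0 0;0 0 0 0;0 0 0 0;0 0 0 0;0 0 0 0;0 0 0 0;0 0 0 0;0 0 0 0")

```text
time: 32.7
tool_pos: [433.3, -229.1, 91.2]
tcp_rot: [2.921, -0.156, -2.945]
contact_force: [-3.5, 0.6, 17.5]
grip_width: 0.2
finger_force: 8.8
```

```bash
python3 -c "
from h import *
st(); print(bot.close_job())"
```

```text
{'time': 32.7, 'joint_positions': [-0.661, 0.578, 1.58, 0.03, 1.252, -2.424], 'tool_pos': [433.266, -229.085, 91.239], 'tcp_rot': [2.921, -0.156, -2.945], 'contact_force': [-3.52, 0.584, 17.539], 'grip_width': 0.153, 'finger_force': 8.824}
the job is handed in; nothing more can be done
None
```

I handed the job in at 32.7 s with no verdict returned: camera views showed the three boluses in the cup, the tray flat on the bench and the lid shut, and the pulse key was held on its stop at about 18 N for 3 s and was still down at hand-in.

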